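# Stack washed doubler plates on the drying box and set its damper to half

### The arm

A 6-joint arm with a two-finger parallel gripper is mounted at the origin on the work surface. World frame = base frame: x ahead of the robot, y to its left, z up, the work surface at z = 0. Lengths are in m, angles in rad, forces in N, time in s.
With the tool pointing down it reaches from about 0.3 to 0.775 m from the base axis. Payload 14.6 kg.
Tool frame: the origin (TCP) lies on the centre line of the jaws, within the pads' length; the fingertips stand 8 mm ahead of it and the grasp point (between the pads) lies 11 mm behind it; z points along the fingers, y is the line along which they close (so a half turn about z gives the same grasp; the last joint's range is limited). The gripper opens to 94 mm and grips with 3 to 60 N. Pads are 16 mm wide; open, the fingers measure 119 mm over their backs; the gripper's body (75 mm by 177 mm) begins 78 mm behind the grasp point.
Start: joints at [1.086, 0.3, 1.521, -0, 1.321, -0.067], TCP at [0.223, 0.503, 0.213] pointing down, gripper open.
Joint ranges: [-3.03, 3.03], [-0.79, 2.21], [0.23, 2.52], [-1.04, 4.18], [0, 3.07], [-2.55, 2.55]. Speed limits (rad/s): [2.22, 2.22, 2.57, 3.14, 3.14, 3.14].

### API

Orientations are given as a unit quaternion [w, x, y, z].
In Python, from station import sense, grab_frame, camera_params, hand_in, look_for, regions_of, pinpoint gives the robot as it stands.
- The arm moves only by the shell command python3 -m jog 'ROWS' [FORCE]. ROWS is JSON, a list of rows, each an object with "grip": the finger opening in m, from 0 to 0.094; "dp": the shift along the tool's x, y, z in m, a list of three; "twist": the turn about the tool's z in degrees. In form: [{"grip": grip, "dp": [x, y, z], "twist": twist}, ...]. A call has 1 to 12 rows; each row shifts and turns the commanded pose from where the row before left it, along the tool's axes as they then stand; what a row does not reach is not made up. A row lasts 1/12 s, in which the tool goes at most 41.7 mm and 7.16 degrees, less where a joint would pass 70% of its speed; a pose out of reach is approached as far as the arm can. A call with a gripper value outside its range is refused whole. The fingers move at their own pace and stop on an object; FORCE is the grip in N (left out, the last holds). Time passes only in rows, so rows that do not move let the fingers close. It gives the time, the measured TCP pose, the force, the opening and the grip force at its end, in the units of the state.
- sense(): the state, without advancing time (a new reading comes with each control period).
- grab_frame(name): name is "scene" or "top" or "wrist"; returns the picture (420x560x3 uint8, red, green, blue); there is no depth.
- camera_params(name): a dict with "fx", "fy", "cx", "cy" (pixels), "xyz" and "orientation" of the camera in the world. Camera axes: x right, y down, z forward; pixel columns grow to the right and rows downward; lengths in m; the calibration is good to about 2 mm. A picture is of the moment at which its call begins: read the wrist's pose just before it. camera_params takes no time and is no camera call; for the wrist camera it gives the pose at the moment of the call.
- hand_in(): hands the job in; it is judged then, once.
Trained networks look in the newest picture that a camera, given by its name, has taken for a name from the list of things; names that differ only in an ending like _2 or _b are one class to them, and where a whole thing is asked for, a point or a joint stands for the part that bears it (a point fixed in the world has none). Each returns a list of dicts, best first, with "score" (0 to 1); they miss things now and then, are a little off and sometimes report something else, mostly with a low value. They report only what shows in the picture. A call takes as long as a camera call.
- look_for(thing, camera): "position" ([x, y, z] in m, in world coordinates, good to about 4 mm: the middle of the surface that is visible of it).
- regions_of(thing, camera): "region" (420x560 bool, what is visible of it).
- pinpoint(thing, camera): "position" ([x, y, z] in m, in world coordinates, good to about 4 mm: a listed point, or the origin of a listed thing).
The state is a dict: "time_s": time; "joints": joint angles; "qd": joint speeds; "effort": joint torques, N m; "position": TCP position; "tool_rot": TCP orientation; "ft_force": force on the tool from outside, world axes, zero at the start; "torque": the same for the moment, N m; "grip_width": finger opening in m; "gripper_force": force on a finger pad.
Only numpy, scipy, OpenCV 4.12 (cv2) and the standard library are available. Lean on these libraries where they do the work, as an engineer would, in place of code of your own. Each camera call takes 0.05 s, during which the arm holds its last target. There are 200 camera calls.

### The job

The washed aluminium plates have to dry on the downdraught box: pile all of them flat in the middle of its grille, largest at the bottom straight on the grille and smallest on top, long sides running front to back of the box, with one perforated separator board squared up between each plate and the next. Leave any spare board off the box. When the whole pile stands, pull the damper rod out to its middle click, half open, and leave the can, tub and screwdriver where they are.

Things in the scene. Friction and masses are not known exactly. Their poses are not given: they have to be found in the camera images.
- grille (a point): Centre of the top of the drying box's slotted grille, 70 mm above the bench; x points from the front of the box (the side with the damper rod) to its back, z up. The box is a grey steel case fixed to the bench, 240 mm front to back, 220 mm wide, 70 mm high, with a rim 8 mm wide and 6 mm high round the edge of its top; only the black port and the pipe to the vacuum stick out behind, clear of the work.
- damper (a joint): Damper rod in the front of the drying box: 0 = pushed fully in (shut), 0.020 m = middle click (half open), 0.040 m = pulled fully out (wide open). It slides straight out of the box, along -x of the grille. A spring ball drops into a groove at each of the three positions; leaving a groove takes about 8 to 14 N, and when let go within about 6 mm of a groove the rod snaps into it by itself.
- damper_knob (a point): Centre of the black knob on the end of the damper rod: a cylinder 28 mm in diameter and 22 mm long, lying along the rod (along x of the grille), 40 mm above the bench, its centre 39 mm out from the box's front face when the rod is fully in. The bare rod behind it is 10 mm in diameter; nothing else is beside or above the knob.
- plate1_c (a point): Centre (half-way up) of the largest aluminium doubler plate, 100 x 52 x 6 mm (x = long side, z = thickness), plain with rivet holes and one round lightening hole; lies flat on the bench. One of the four may be absent.
- plate2_c (a point): Centre (half-way up) of the second largest aluminium doubler plate, 88 x 46 x 6 mm (x = long side, z = thickness), plain with rivet holes and one round lightening hole; lies flat on the bench. One of the four may be absent.
- plate3_c (a point): Centre (half-way up) of the third largest aluminium doubler plate, 76 x 40 x 6 mm (x = long side, z = thickness), plain with rivet holes and one round lightening hole; lies flat on the bench. One of the four may be absent.
- plate4_c (a point): Centre (half-way up) of the smallest aluminium doubler plate, 64 x 34 x 6 mm (x = long side, z = thickness), plain with rivet holes and one round lightening hole; lies flat on the bench. One of the four may be absent.
- board1_c (a point): Centre (half-way up) of one of three alike brown perforated hardboard separators, 116 x 68 x 6 mm (x = long side), which lie flat in one squared pile on the bench, this one lowest. With three plates one separator is left over.
- board2_c (a point): Centre (half-way up) of one of three alike brown perforated hardboard separators, 116 x 68 x 6 mm (x = long side), which lie flat in one squared pile on the bench, this one in the middle. With three plates one separator is left over.
- board3_c (a point): Centre (half-way up) of one of three alike brown perforated hardboard separators, 116 x 68 x 6 mm (x = long side), which lie flat in one squared pile on the bench, this one on top. With three plates one separator is left over.
- can: Bystander: drinks can standing on the bench, 66 mm in diameter, 122 mm high; origin under its centre.
- tub: Bystander: yellow lidded tub, 84 mm in diameter, 75 mm high; origin under its centre.
- screwdriver: Bystander: screwdriver 200 mm long lying on the bench; origin under its middle.

How it is judged:
On the way, in this order (a step that is already met when the one before it is completed fails the run):
1. the whole pile of plates stands on the grille with a separator between each two plates (horizontal distance between each of plate1_c, plate2_c, plate3_c, plate4_c and grille below 0.02 m and angle between each of plate1_c, plate2_c, plate3_c, plate4_c's own z axis and vertical below 0.1 rad and angle between the x axis of each of plate1_c, plate2_c, plate3_c, plate4_c and the x axis of grille, either way round below 0.2 rad and z of plate1_c in the frame of grille below 0.007 m and z of plate2_c in the frame of plate1_c between 0.0095 and 0.015 m and z of plate3_c in the frame of plate1_c between 0.0095 and 0.027 m and z of plate4_c in the frame of plate1_c between 0.0095 and 0.039 m and z of plate2_c in the frame of grille below 0.019 m and z of plate3_c in the frame of plate2_c between 0.0095 and 0.015 m and z of plate4_c in the frame of plate2_c between 0.0095 and 0.027 m and z of plate3_c in the frame of grille below 0.031 m and z of plate4_c in the frame of plate3_c between 0.0095 and 0.015 m and z of plate4_c in the frame of grille below 0.043 m and ((horizontal distance between board1_c and grille above 0.13 m and height (world z) of board1_c below 0.05 m) or (horizontal distance between board1_c and grille below 0.02 m and angle between board1_c's own z axis and vertical below 0.1 rad and angle between the x axis of board1_c and the x axis of grille, either way round below 0.2 rad and z of board1_c in the frame of grille above 0.0075 m and z of any of plate1_c, plate2_c, plate3_c, plate4_c in the frame of board1_c above 0.003 m)) and ((horizontal distance between board2_c and grille above 0.13 m and height (world z) of board2_c below 0.05 m) or (horizontal distance between board2_c and grille below 0.02 m and angle between board2_c's own z axis and vertical below 0.1 rad and angle between the x axis of board2_c and the x axis of grille, either way round below 0.2 rad and z of board2_c in the frame of grille above 0.0075 m and z of any of plate1_c, plate2_c, plate3_c, plate4_c in the frame of board2_c above 0.003 m)) and ((horizontal distance between board3_c and grille above 0.13 m and height (world z) of board3_c below 0.05 m) or (horizontal distance between board3_c and grille below 0.02 m and angle between board3_c's own z axis and vertical below 0.1 rad and angle between the x axis of board3_c and the x axis of grille, either way round below 0.2 rad and z of board3_c in the frame of grille above 0.0075 m and z of any of plate1_c, plate2_c, plate3_c, plate4_c in the frame of board3_c above 0.003 m)) and ((horizontal distance between board1_c and grille above 0.13 m and height (world z) of board1_c below 0.05 m) or (horizontal distance between board2_c and grille above 0.13 m and height (world z) of board2_c below 0.05 m) or z of board1_c in the frame of board2_c above 0.0095 m or z of board1_c in the frame of board2_c below -0.0095 m) and ((horizontal distance between board1_c and grille above 0.13 m and height (world z) of board1_c below 0.05 m) or (horizontal distance between board3_c and grille above 0.13 m and height (world z) of board3_c below 0.05 m) or z of board1_c in the frame of board3_c above 0.0095 m or z of board1_c in the frame of board3_c below -0.0095 m) and ((horizontal distance between board2_c and grille above 0.13 m and height (world z) of board2_c below 0.05 m) or (horizontal distance between board3_c and grille above 0.13 m and height (world z) of board3_c below 0.05 m) or z of board2_c in the frame of board3_c above 0.0095 m or z of board2_c in the frame of board3_c below -0.0095 m)), for 0.3 s.
2. then the damper rod is in its middle click (value of joint damper between 0.017 and 0.023 m), for 0.3 s.
At the end, for the whole second after the job is handed in: Plates flat, larger lower, a board between neighbours, all within 20 mm of the grille's centre and 0.2 rad of front-to-back; boards in the pile likewise, one to a gap, others off the box (over 130 mm from that centre); damper within 3 mm of its middle click; all at rest (all of step 1 and all of step 2 and linear speed of each of plate1, plate2, plate3, plate4, board1, board2, board3 below 0.02 m/s and velocity of joint damper between -0.01 and 0.01 m/s); the robot touches nothing.
It fails at once if the can is moved (distance of can from where it was at the start of the episode above 0.04 m).
It fails at once if the tub is moved (distance of tub from where it was at the start of the episode above 0.04 m).
It fails at once if the screwdriver is moved (distance of screwdriver from where it was at the start of the episode above 0.04 m).
Of plate1, plate2, plate3, plate4 only 3 to 4 are there at a start; the rules pass over those that are not, and their reading is None.
At some moment in a run one of plate3, plate4 may be knocked a few centimetres aside while the robot is not near it.
Once in a run the grip may slacken for a moment while it holds something.
It also fails if it takes over 210 s, if anything falls off the work surface, if the arm or the gripper's body presses on something with over 40 N, if the wrist force passes 120 N, or if a joint passes its speed limit or range.

## Working session

There is one attempt and no reset: what is moved stays moved. The work goes in short steps, Python scripts to look and compute and a shell command to move; the robot and the scene stay as the last step left them, time stands still between calls to the robot, and variables do not carry over. Pictures are saved under pics/ and viewed, at most 14 in all, crops included, and the job is handed in when it is done.

```bash
mkdir -p pics; ls; cat > h.py <<'E'
import numpy as np, cv2
from station import *
from scipy.spatial.transform import Rotation as R
def rot(q): return R.from_quat([q[1],q[2],q[3],q[0]]).as_matrix()
def snap(cam,name=None):
    im=grab_frame(cam)
    if name: cv2.imwrite(f'pics/{name}.png',im[:,:,::-1])
    return im
def px2w(px,cam,z,c=None):
    c=c or camera_params(cam)
    px=np.atleast_2d(px).astype(float)
    d=np.c_[(px[:,0]-c['cx'])/c['fx'],(px[:,1]-c['cy'])/c['fy'],np.ones(len(px))]@rot(c['orientation']).T
    o=np.array(c['xyz']); t=(z-o[2])/d[:,2]
    return o+d*t[:,None]
def w2px(p,cam):
    c=camera_params(cam); q=(np.atleast_2d(p)-c['xyz'])@rot(c['orientation'])
    return np.c_[q[:,0]/q[:,2]*c['fx']+c['cx'],q[:,1]/q[:,2]*c['fy']+c['cy']]
def rect(mask,cam,z,c=None):
    m=mask.astype(np.uint8); n,l,s,_=cv2.connectedComponentsWithStats(m)
    m=(l==1+np.argmax(s[1:,4])).astype(np.uint8)
    ys,xs=np.nonzero(m); w=px2w(np.c_[xs,ys],cam,z,c)[:,:2]
    r=cv2.minAreaRect((w*1000).astype(np.float32))
    (cx,cy),(a,b),t=r
    if a<b: a,b,t=b,a,t+90
    return round(cx/1000,4),round(cy/1000,4),round(a,1),round(b,1),round((t+90)%180-90,1)
def tool():
    s=sense(); M=rot(s['tool_rot']); 
    return s,M
def plan(x,y,z,ang=None,grasp=True):
    "delta in tool axes to take TCP to x,y,z; ang = desired direction (deg world, mod 180) of tool y"
    s,M=tool(); d=M.T@(np.array([x,y,z])-s['position'])
    print('t',s['time_s'],'tcp',np.round(s['position'],4),'dp',np.round(d,4))
    if ang is not None:
        cur=np.degrees(np.arctan2(M[1,1],M[0,1])); e=(ang-cur+90)%180-90
        print('tool y at',round(cur,1),'turn world',round(e,1),'twist',round(-e,1),'j6',s['joints'][5])
E
python3 - <<'E'
from h import *
for cam in ['top','scene']:
    snap(cam,cam+'0'); c=camera_params(cam); print(cam,np.round(c['xyz'],3),c['fx'])
    for n in ['grille','damper_knob','plate1_c','plate2_c','plate3_c','plate4_c','board1_c','can','tub','screwdriver']:
        print(n,[(np.round(r['position'],3).tolist(),round(r['score'],2)) for r in pinpoint(n,cam)[:3]])
E
```

```text
pics
top [0.372 0.012 1.508] 529.6118699969393
grille [([0.639, 0.025, 0.067], 0.75)]
damper_knob [([0.48, 0.02, 0.04], 0.59)]
plate1_c [([0.519, 0.415, 0.004], 0.95)]
plate2_c [([0.46, -0.248, 0.003], 0.64)]
plate3_c []
plate4_c [([0.623, -0.25, 0.0], 0.69)]
board1_c []
can [([0.441, -0.44, 0.002], 0.67)]
tub [([0.641, -0.458, 0.001], 0.91)]
screwdriver [([0.651, 0.45, -0.001], 0.61)]
scene [ 1.053 -0.345  1.086] 433.78753829381094
grille [([0.644, 0.024, 0.072], 0.87), ([0.515, 0.417, 0.002], 0.42)]
damper_knob [([0.478, 0.018, 0.036], 0.66), ([0.434, -0.436, -0.001], 0.23)]
plate1_c [([0.517, 0.414, 0.002], 0.75)]
plate2_c [([0.462, -0.249, 0.002], 0.74), ([0.445, 0.256, 0.01], 0.61)]
plate3_c [([0.642, -0.456, -0.001], 0.58)]
plate4_c [([0.623, -0.248, 0.004], 0.82)]
board1_c [([0.438, 0.255, -0.0], 0.6)]
can [([0.435, -0.44, -0.001], 0.74)]
tub [([0.638, -0.455, -0.002], 0.73)]
screwdriver []
```

View pics/top0.png

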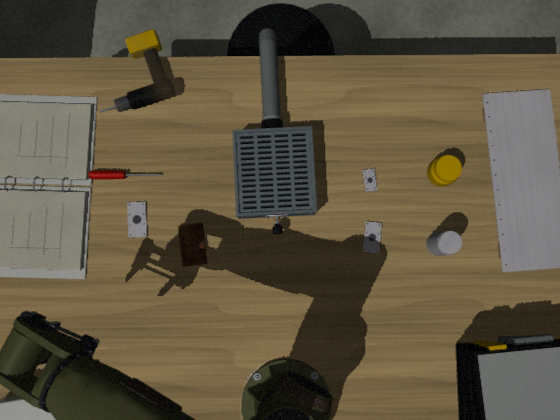

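```bash
python3 - <<'E'
from h import *
snap('top')
for n,z in [('plate1_c',.006),('plate2_c',.006),('plate3_c',.006),('plate4_c',.006),('board3_c',.018),('grille',.07),('damper_knob',.05),('screwdriver',.01)]:
    try: print(n,[(rect(r['region'],'top',z),round(r['score'],2)) for r in regions_of(n,'top')[:2]])
    except Exception as e: print(n,e)
E
```

```text
plate1_c [((0.5174, 0.4177, 97.8, 51.0, 0.7), 0.73), ((0.4892, 0.0193, 34.2, 25.6, -0.8), 0.66)]
plate2_c [((0.4574, -0.2502, 89.9, 52.1, -8.0), 0.76)]
plate3_c []
plate4_c [((0.6236, -0.2486, 61.2, 34.3, 7.8), 0.82), ((0.4451, 0.2609, 119.5, 69.5, 6.6), 0.33)]
board3_c [((0.4442, 0.2588, 117.1, 69.2, 6.6), 0.86), ((0.6465, -0.4604, 101.8, 84.5, -46.8), 0.71)]
grille [((0.7583, 0.0269, 581.8, 225.5, 1.3), 0.85), ((0.4421, 0.2512, 112.6, 67.7, 6.6), 0.5)]
damper_knob [((0.4843, 0.0177, 30.5, 22.1, -0.8), 0.68)]
screwdriver [((0.6468, 0.5008, 102.5, 23.1, 89.3), 0.93)]
```

View scene.

Top picture: plates at (137,218), (373,237) and (370,180), boards at (193,244), box centre at about (275,172), knob at (278,229). I'll check the scene view for a fourth plate.

View pics/scene0.png

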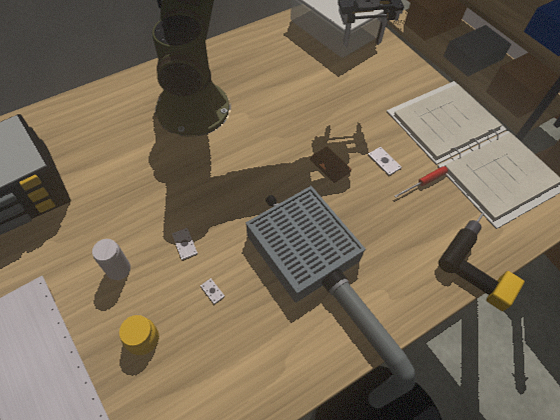

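```bash
python3 - <<'E'
from h import *
print(sense())
plan(0.517,0.4165,0.15,90.7)
c=camera_params('wrist');s,M=tool();print(M.T@(np.array(c['xyz'])-s['position']), M.T@rot(c['orientation']))
E
```

```text
{'time_s': 1.55, 'joints': array([ 1.08641152e+00,  2.99888211e-01,  1.52098553e+00,  6.66174383e-06,
        1.32069267e+00, -6.66343222e-02]), 'qd': array([ 1.91208612e-03, -5.06054576e-04,  1.20417600e-03,  1.66149785e-03,
       -4.45129826e-06, -1.60049932e-03]), 'effort': array([ 2.47606085e-04, -5.31657386e+01, -3.52913976e+01,  7.08437618e-02,
        2.12732790e-02, -6.22376945e-06]), 'position': array([0.22315559, 0.50269253, 0.21345818]), 'tool_rot': array([4.65170184e-07, 2.07360525e-01, 9.78264592e-01, 1.35087189e-05]), 'ft_force': array([ 0.24182541, -0.12806916,  0.69772596]), 'torque': array([ 0.00029689,  0.01250985, -0.01802517]), 'gripper_force': 0.0, 'grip_width': 0.09367420709491439}
t 1.55 tcp [0.2232 0.5027 0.2135] dp [-0.3035  0.0404  0.0635]
tool y at 66.1 turn world 24.6 twist -24.6 j6 -0.06663432222678084
[ 7.01098348e-02  1.60872393e-04 -1.69938264e-01] [[-2.13530731e-04 -9.69615153e-01 -2.44635256e-01]
 [ 9.99999883e-01 -1.00586338e-04 -4.74178049e-04]
 [ 4.35163257e-04 -2.44635329e-01  9.69615061e-01]]
```

```bash
python3 -m jog '[{"grip":0.094,"dp":[-0.038,0.005,0.008],"twist":0},{"grip":0.094,"dp":[-0.038,0.005,0.008],"twist":0},{"grip":0.094,"dp":[-0.038,0.005,0.008],"twist":0},{"grip":0.094,"dp":[-0.038,0.005,0.008],"twist":0},{"grip":0.094,"dp":[-0.038,0.005,0.008],"twist":0},{"grip":0.094,"dp":[-0.038,0.005,0.008],"twist":0},{"grip":0.094,"dp":[-0.038,0.005,0.008],"twist":0},{"grip":0.094,"dp":[-0.038,0.005,0.008],"twist":0},{"grip":0.094,"dp":[0,0,0],"twist":-6.15},{"grip":0.094,"dp":[0,0,0],"twist":-6.15},{"grip":0.094,"dp":[0,0,0],"twist":-6.15},{"grip":0.094,"dp":[0,0,0],"twist":-6.15}]' 30
python3 -m jog '[{"grip":0.094,"dp":[0,0,0],"twist":0},{"grip":0.094,"dp":[0,0,0],"twist":0},{"grip":0.094,"dp":[0,0,0],"twist":0}]'
cat >> h.py <<'E'
def wlook(n,z,name=None):
    c=camera_params('wrist'); snap('wrist',name); out=[]
    for r in regions_of(n,'wrist')[:3]:
        out.append((rect(r['region'],'wrist',z,c),round(r['score'],2)))
    print(n,out); return out
E
python3 - <<'E'
from h import *
o=wlook('plate1_c',.006,'w1')
plan(*o[0][0][:2],0.0105,90+o[0][0][4])
snap('top')
for n,z in [('plate1_c',.006),('plate2_c',.006),('plate3_c',.006),('plate4_c',.006),('board3_c',.018)]:
    print(n,[(rect(r['region'],'top',z),round(r['score'],2)) for r in regions_of(n,'top')[:2]])
E
```

```text
time_s: 2.55
position: [0.5174, 0.4157, 0.1491]
tool_rot: [-0.0, -0.008, 1.0, -0.0]
ft_force: [0.1, -0.2, -0.2]
grip_width: 0.094
gripper_force: 0.0
time_s: 2.8
position: [0.5172, 0.4159, 0.1494]
tool_rot: [-0.0, -0.004, 1.0, -0.0]
ft_force: [0.2, 0.5, -0.5]
grip_width: 0.0937
gripper_force: 0.0
plate1_c [((0.5179, 0.4168, 101.1, 52.8, 2.5), 0.65)]
t 2.9 tcp [0.5172 0.4159 0.1495] dp [-0.0007  0.0009  0.139 ]
tool y at 90.5 turn world 2.0 twist -2.0 j6 -0.9579719650835103
plate1_c []
plate2_c [((0.4579, -0.2506, 88.6, 48.4, -6.0), 0.76)]
plate3_c [((0.6473, 0.4864, 71.6, 23.2, 89.3), 0.4)]
plate4_c [((0.6228, -0.2477, 63.4, 35.5, 5.3), 0.55)]
board3_c [((0.4435, 0.259, 114.1, 68.6, 6.6), 0.91)]
```

View pics/w1.png

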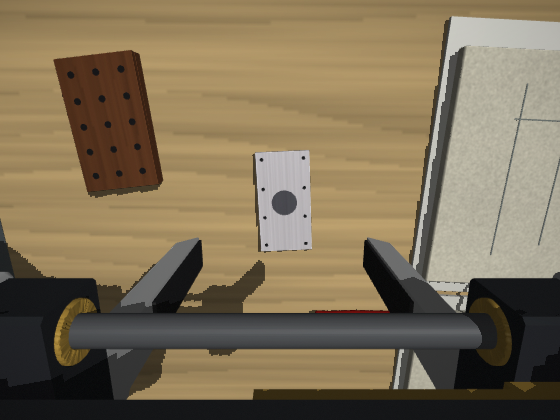

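Wrist view shows plate1 at (283,202), clear between the fingers; boards at upper left (108,122).

```bash
python3 -m jog '[{"grip":0.094,"dp":[-0.001,0.001,0.035],"twist":-2},{"grip":0.094,"dp":[0,0,0.035],"twist":0},{"grip":0.094,"dp":[0,0,0.035],"twist":0},{"grip":0.094,"dp":[0,0,0.02],"twist":0},{"grip":0.094,"dp":[0,0,0.014],"twist":0},{"grip":0.094,"dp":[0,0,0],"twist":0},{"grip":0.04,"dp":[0,0,0],"twist":0},{"grip":0.04,"dp":[0,0,0],"twist":0},{"grip":0.04,"dp":[0,0,0],"twist":0},{"grip":0.04,"dp":[0,0,0],"twist":0},{"grip":0.04,"dp":[0,0,0],"twist":0},{"grip":0.04,"dp":[0,0,0],"twist":0}]' 40
python3 -m jog '[{"grip":0.04,"dp":[0,0,0],"twist":0},{"grip":0.04,"dp":[0,0,0],"twist":0},{"grip":0.04,"dp":[0,0,0],"twist":0}]' 40
```

```text
time_s: 4.2
position: [0.5183, 0.417, 0.0106]
tool_rot: [0.0, -0.023, 1.0, 0.0]
ft_force: [-0.9, -0.1, 1.0]
grip_width: 0.0573
gripper_force: 0.0
time_s: 4.45
position: [0.5183, 0.417, 0.0105]
tool_rot: [0.0, -0.023, 1.0, 0.0]
ft_force: [-0.0, -0.3, 1.6]
grip_width: 0.0511
gripper_force: 40.0
```

```bash
python3 -m jog '[{"grip":0.04,"dp":[0,0,-0.01],"twist":0},{"grip":0.04,"dp":[0,0,-0.03],"twist":0},{"grip":0.04,"dp":[0,0,-0.03],"twist":0},{"grip":0.04,"dp":[0,0,-0.03],"twist":0},{"grip":0.04,"dp":[0,0,-0.03],"twist":0},{"grip":0.04,"dp":[0,0,-0.03],"twist":0},{"grip":0.04,"dp":[0,0,0],"twist":0}]'
python3 - <<'E'
from h import *
for cam in ['top','scene']:
    snap(cam)
    for n in ['grille','damper_knob']: print(cam,n,[(np.round(r['position'],4).tolist(),round(r['score'],2)) for r in pinpoint(n,cam)[:1]])
    r=regions_of('grille',cam)
    if r and cam=='top':
        m=cv2.morphologyEx(r[0]['region'].astype(np.uint8),cv2.MORPH_OPEN,np.ones((41,41)))
        print(rect(m,cam,.076), r[0]['score'])
plan(0.64,0.025,0.17,91.3)
E
```

```text
time_s: 5.03
position: [0.5198, 0.418, 0.1782]
tool_rot: [0.004, -0.023, 1.0, 0.003]
ft_force: [0.1, 0.0, -1.1]
grip_width: 0.051
gripper_force: 40.0
top grille [([0.6371, 0.0241, 0.0712], 0.61)]
top damper_knob [([0.4775, 0.0192, 0.0356], 0.64)]
(0.6373, 0.0249, 247.6, 216.9, -0.3) 0.88
scene grille [([0.6415, 0.021, 0.0689], 0.61)]
scene damper_knob [([0.4794, 0.0199, 0.0382], 0.49)]
t 5.4333 tcp [0.518  0.4167 0.1693] dp [-0.1037 -0.397  -0.0004]
tool y at 92.7 turn world -1.4 twist 1.4 j6 -0.9948777821614316
```

```bash
python3 -m jog '[{"grip":0.04,"dp":[-0.0086,-0.0331,-0.004],"twist":0},{"grip":0.04,"dp":[-0.0086,-0.0331,-0.004],"twist":0},{"grip":0.04,"dp":[-0.0086,-0.0331,-0.004],"twist":0},{"grip":0.04,"dp":[-0.0086,-0.0331,-0.004],"twist":0},{"grip":0.04,"dp":[-0.0086,-0.0331,-0.004],"twist":0},{"grip":0.04,"dp":[-0.0086,-0.0331,0],"twist":0},{"grip":0.04,"dp":[-0.0086,-0.0331,0],"twist":0},{"grip":0.04,"dp":[-0.0086,-0.0331,0],"twist":0},{"grip":0.04,"dp":[-0.0086,-0.0331,0],"twist":0},{"grip":0.04,"dp":[-0.0086,-0.0331,0],"twist":0},{"grip":0.04,"dp":[-0.0086,-0.0331,0],"twist":0},{"grip":0.04,"dp":[-0.0086,-0.0331,0],"twist":0}]'
python3 -m jog '[{"grip":0.04,"dp":[0,0,0],"twist":0},{"grip":0.04,"dp":[0,0,0],"twist":0},{"grip":0.04,"dp":[0,0,0],"twist":0}]'
python3 - <<'E'
from h import *
snap('wrist','w2')
for n in ['grille','damper_knob']: print(n,[(np.round(r['position'],4).tolist(),round(r['score'],2)) for r in pinpoint(n,'wrist')[:1]])
print(camera_params('wrist')['fx'],sense()['joints'])
plan(0.64,0.025,0.17,91.3)
E
```

```text
time_s: 6.43
position: [0.6399, 0.0232, 0.19]
tool_rot: [-0.0, -0.023, 1.0, 0.0]
ft_force: [-0.7, 0.4, -1.8]
grip_width: 0.0506
gripper_force: 40.0
time_s: 6.68
position: [0.6395, 0.0253, 0.19]
tool_rot: [-0.0, -0.023, 1.0, 0.0]
ft_force: [-1.0, 0.4, -0.4]
grip_width: 0.051
gripper_force: 40.0
grille []
damper_knob [([0.4809, 0.0214, 0.0382], 0.72)]
327.7799326433451 [-1.64428549e-02  5.20233694e-01  1.26744944e+00  9.93984862e-05
  1.35408510e+00 -1.63518881e+00]
t 6.8333 tcp [0.6395 0.0261 0.1904] dp [-0.0004 -0.0011  0.0204]
tool y at 92.7 turn world -1.4 twist 1.4 j6 -1.635188812322337
```

View pics/w2.png

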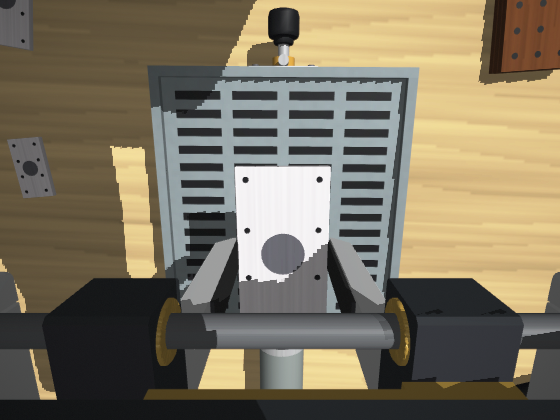

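Box front corners at (149,67) and (419,68), front rim parallel to the plate edge (235,166)-(330,166); knob at (284,24).

```bash
python3 - <<'E'
from h import *
p=px2w([[149,67],[419,68]],'wrist',.076); print(np.round(p,4))
d=p[1]-p[0]; print(np.linalg.norm(d)); a=np.degrees(np.arctan2(-d[0],d[1])); print('yaw',a)
x=np.array([np.cos(np.radians(a)),np.sin(np.radians(a))]); print('centre',p.mean(0)[:2]+.12*x)
k=px2w([284,24],'wrist',.05);print('knob',k, k[0,:2]+.159*x)
E
```

```text
[[ 0.5272 -0.0872  0.076 ]
 [ 0.5176  0.1302  0.076 ]]
0.21765971234836595
yaw 2.5314564178805954
centre [0.64226087 0.02681855]
knob [[0.48357985 0.01971259 0.05      ]] [0.64242469 0.02673528]
```

```bash
python3 -m jog '[{"grip":0.04,"dp":[-0.002,0,0.025],"twist":0},{"grip":0.04,"dp":[0,0,0.03],"twist":0},{"grip":0.04,"dp":[0,0,0.03],"twist":0},{"grip":0.04,"dp":[0,0,0.015],"twist":0},{"grip":0.04,"dp":[0,0,0.006],"twist":0},{"grip":0.04,"dp":[0,0,0.003],"twist":0},{"grip":0.04,"dp":[0,0,0],"twist":0},{"grip":0.04,"dp":[0,0,0],"twist":0}]'
```

```text
time_s: 7.5
position: [0.6424, 0.0253, 0.0829]
tool_rot: [0.001, -0.023, 1.0, -0.0]
ft_force: [-0.1, 0.5, -0.1]
grip_width: 0.051
gripper_force: 40.0
```

```bash
python3 -m jog '[{"grip":0.04,"dp":[0,0,0.0015],"twist":0},{"grip":0.04,"dp":[0,0,0],"twist":0},{"grip":0.07,"dp":[0,0,0],"twist":0},{"grip":0.07,"dp":[0,0,0],"twist":0},{"grip":0.07,"dp":[0,0,0],"twist":0},{"grip":0.07,"dp":[0,0,0],"twist":0},{"grip":0.094,"dp":[0,0,-0.01],"twist":0},{"grip":0.094,"dp":[0,0,-0.03],"twist":0},{"grip":0.094,"dp":[0,0,-0.03],"twist":0},{"grip":0.094,"dp":[0,0,-0.03],"twist":0},{"grip":0.094,"dp":[0,0,0],"twist":0}]'
python3 - <<'E'
from h import *
plan(0.444,0.259,0.16,96.6)
E
```

```text
time_s: 8.42
position: [0.6438, 0.025, 0.1875]
tool_rot: [0.005, -0.023, 1.0, -0.0]
ft_force: [1.1, 0.1, -0.2]
grip_width: 0.0937
gripper_force: 0.0
t 8.4167 tcp [0.6438 0.025  0.1875] dp [0.1889 0.243  0.0255]
tool y at 92.7 turn world 3.9 twist -3.9 j6 -1.6352675447789367
```

```bash
python3 -m jog '[{"grip":0.094,"dp":[0.021,0.027,0],"twist":0},{"grip":0.094,"dp":[0.021,0.027,0],"twist":0},{"grip":0.094,"dp":[0.021,0.027,0],"twist":0},{"grip":0.094,"dp":[0.021,0.027,0],"twist":0},{"grip":0.094,"dp":[0.021,0.027,0.004],"twist":0},{"grip":0.094,"dp":[0.021,0.027,0.004],"twist":0},{"grip":0.094,"dp":[0.021,0.027,0.004],"twist":0},{"grip":0.094,"dp":[0.021,0.027,0.004],"twist":0},{"grip":0.094,"dp":[0.021,0.027,0.004],"twist":0},{"grip":0.094,"dp":[0,0,0],"twist":-3.9},{"grip":0.094,"dp":[0,0,0],"twist":0},{"grip":0.094,"dp":[0,0,0],"twist":0}]'
python3 - <<'E'
from h import *
o=wlook('board3_c',.018,'w3')
print([(np.round(r['position'],4),r['score']) for r in pinpoint('board3_c','wrist')])
plan(*o[0][0][:2],0.0225,90+o[0][0][4])
snap('top'); print([(np.round(r['position'],4),rr['score'],rect(rr['region'],'top',.076)) for r,rr in zip(pinpoint('plate1_c','top'),regions_of('plate1_c','top'))])
E
```

```text
time_s: 9.42
position: [0.4419, 0.259, 0.1604]
tool_rot: [0.0, -0.057, 0.998, 0.0]
ft_force: [0.5, -0.5, -0.1]
grip_width: 0.0942
gripper_force: 0.0
board3_c [((0.4442, 0.2587, 115.2, 69.2, 6.4), 0.76)]
[(array([0.4459, 0.2623, 0.0141]), 0.59)]
t 9.5667 tcp [0.4423 0.2584 0.1601] dp [-1.900e-03  1.000e-04  1.377e-01]
tool y at 96.4 turn world -0.0 twist 0.0 j6 -1.2255184486197888
[(array([0.6432, 0.0248, 0.074 ]), 0.87, (0.6396, 0.0253, 102.0, 52.2, 3.3))]
```

View pics/w3.png

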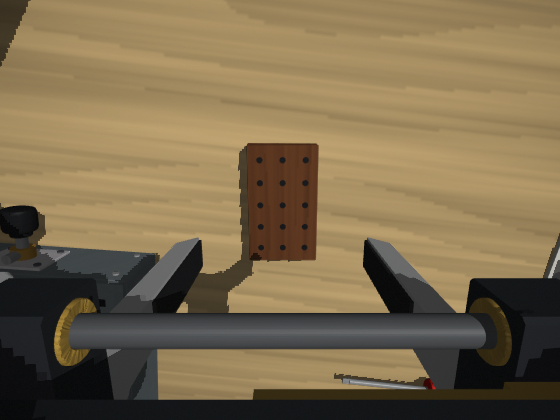

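Board pile at (281,202), centred between the fingers.

```bash
python3 -m jog '[{"grip":0.094,"dp":[-0.002,0,0.035],"twist":0},{"grip":0.094,"dp":[0,0,0.035],"twist":0},{"grip":0.094,"dp":[0,0,0.035],"twist":0},{"grip":0.094,"dp":[0,0,0.02],"twist":0},{"grip":0.094,"dp":[0,0,0.0136],"twist":0},{"grip":0.094,"dp":[0,0,0],"twist":0},{"grip":0.094,"dp":[0,0,0],"twist":0},{"grip":0.05,"dp":[0,0,0],"twist":0},{"grip":0.05,"dp":[0,0,0],"twist":0},{"grip":0.05,"dp":[0,0,0],"twist":0},{"grip":0.05,"dp":[0,0,0],"twist":0},{"grip":0.05,"dp":[0,0,0],"twist":0}]' 25
python3 -m jog '[{"grip":0.05,"dp":[0,0,0],"twist":0},{"grip":0.05,"dp":[0,0,0],"twist":0},{"grip":0.05,"dp":[0,0,0],"twist":0}]'
```

```text
time_s: 10.72
position: [0.4439, 0.2594, 0.022]
tool_rot: [0.0, -0.057, 0.998, 0.0]
ft_force: [-0.5, 0.8, 5.0]
grip_width: 0.0677
gripper_force: 25.0
time_s: 10.97
position: [0.4439, 0.2593, 0.0219]
tool_rot: [0.0, -0.057, 0.998, 0.0]
ft_force: [-1.4, -0.3, 6.2]
grip_width: 0.0676
gripper_force: 25.0
```

```bash
python3 -m jog '[{"grip":0.05,"dp":[0,0,-0.004],"twist":0},{"grip":0.05,"dp":[0,0,-0.01],"twist":0},{"grip":0.05,"dp":[0,0,-0.03],"twist":0},{"grip":0.05,"dp":[0,0,-0.03],"twist":0},{"grip":0.05,"dp":[0,0,-0.03],"twist":0},{"grip":0.05,"dp":[0,0,-0.03],"twist":0},{"grip":0.05,"dp":[0,0,-0.02],"twist":0},{"grip":0.05,"dp":[0,0,0],"twist":0},{"grip":0.05,"dp":[0,0,0],"twist":0},{"grip":0.05,"dp":[0,0,0],"twist":3.9}]'
python3 - <<'E'
from h import *
plan(0.6415,0.026,0.19,92.5)
c=camera_params('wrist');snap('wrist','w4')
E
```

```text
time_s: 11.8
position: [0.4432, 0.259, 0.1747]
tool_rot: [-0.0, -0.024, 1.0, -0.0]
ft_force: [0.2, -0.2, -0.8]
grip_width: 0.0671
gripper_force: 25.0
t 11.8 tcp [0.4432 0.259  0.1747] dp [-0.187  -0.2422 -0.0154]
tool y at 92.7 turn world -0.2 twist 0.2 j6 -1.1608858103174797
```

View pics/w4.png

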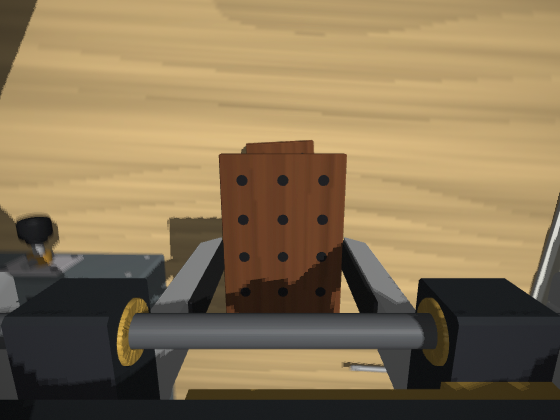

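Board held square at (282,230), the other two remain beneath.

```bash
python3 -m jog '[{"grip":0.05,"dp":[-0.0208,-0.0269,-0.004],"twist":0},{"grip":0.05,"dp":[-0.0208,-0.0269,-0.004],"twist":0},{"grip":0.05,"dp":[-0.0208,-0.0269,-0.004],"twist":0},{"grip":0.05,"dp":[-0.0208,-0.0269,-0.004],"twist":0},{"grip":0.05,"dp":[-0.0208,-0.0269,0],"twist":0},{"grip":0.05,"dp":[-0.0208,-0.0269,0],"twist":0},{"grip":0.05,"dp":[-0.0208,-0.0269,0],"twist":0},{"grip":0.05,"dp":[-0.0208,-0.0269,0],"twist":0},{"grip":0.05,"dp":[-0.0208,-0.0269,0],"twist":0},{"grip":0.05,"dp":[0,0,0],"twist":0.2},{"grip":0.05,"dp":[0,0,0],"twist":0},{"grip":0.05,"dp":[0,0,0],"twist":0}]'
python3 - <<'E'
from h import *
plan(0.6415,0.026,0.087,92.5)
E
```

```text
time_s: 12.85
position: [0.6413, 0.0263, 0.1901]
tool_rot: [-0.001, -0.022, 1.0, 0.0]
ft_force: [0.0, -0.1, -0.3]
grip_width: 0.0671
gripper_force: 25.0
t 12.85 tcp [0.6413 0.0263 0.1901] dp [-0.0004 -0.0004  0.1031]
tool y at 92.5 turn world 0.0 twist -0.0 j6 -1.6304559452849257
```

```bash
python3 -m jog '[{"grip":0.05,"dp":[0,0,0.025],"twist":0},{"grip":0.05,"dp":[0,0,0.03],"twist":0},{"grip":0.05,"dp":[0,0,0.025],"twist":0},{"grip":0.05,"dp":[0,0,0.015],"twist":0},{"grip":0.05,"dp":[0,0,0.006],"twist":0},{"grip":0.05,"dp":[0,0,0.0015],"twist":0},{"grip":0.05,"dp":[0,0,0],"twist":0},{"grip":0.05,"dp":[0,0,0],"twist":0}]'
```

```text
time_s: 13.52
position: [0.6424, 0.0264, 0.0903]
tool_rot: [0.001, -0.022, 1.0, -0.0]
ft_force: [-0.0, -0.1, -0.3]
grip_width: 0.0675
gripper_force: 25.0
```

```bash
python3 -m jog '[{"grip":0.05,"dp":[0,0,0.0008],"twist":0},{"grip":0.05,"dp":[0,0,0],"twist":0}]'
```

```text
time_s: 13.68
position: [0.6422, 0.0261, 0.0889]
tool_rot: [0.001, -0.022, 1.0, -0.0]
ft_force: [-0.4, -0.2, -0.6]
grip_width: 0.0672
gripper_force: 25.0
```

```bash
python3 -m jog '[{"grip":0.05,"dp":[0,0,0],"twist":0},{"grip":0.05,"dp":[0,0,0],"twist":0},{"grip":0.05,"dp":[0,0,0],"twist":0}]'; python3 -m jog '[{"grip":0.05,"dp":[0,0,0.001],"twist":0},{"grip":0.05,"dp":[0,0,0],"twist":0},{"grip":0.05,"dp":[0,0,0],"twist":0}]'
```

```text
time_s: 13.93
position: [0.642, 0.026, 0.0882]
tool_rot: [0.0, -0.021, 1.0, -0.0]
ft_force: [-0.1, -0.2, -0.5]
grip_width: 0.0677
gripper_force: 25.0
time_s: 14.18
position: [0.6419, 0.0261, 0.0869]
tool_rot: [-0.0, -0.021, 1.0, 0.0]
ft_force: [0.3, 0.3, -0.6]
grip_width: 0.0672
gripper_force: 25.0
```

```bash
python3 -m jog '[{"grip":0.05,"dp":[0,0,0.0008],"twist":0},{"grip":0.05,"dp":[0,0,0],"twist":0},{"grip":0.05,"dp":[0,0,0],"twist":0},{"grip":0.075,"dp":[0,0,0],"twist":0},{"grip":0.08,"dp":[0,0,0],"twist":0},{"grip":0.08,"dp":[0,0,0],"twist":0},{"grip":0.09,"dp":[0,0,0],"twist":0},{"grip":0.094,"dp":[0,0,-0.01],"twist":0},{"grip":0.094,"dp":[0,0,-0.03],"twist":0},{"grip":0.094,"dp":[0,0,-0.03],"twist":0},{"grip":0.094,"dp":[0,0,-0.02],"twist":0},{"grip":0.094,"dp":[0,0,0],"twist":0}]'
python3 - <<'E'
from h import *
snap('top')
for n,z in [('plate2_c',.006),('plate4_c',.006),('board3_c',.082)]:
    print(n,[(rect(r['region'],'top',z),round(r['score'],2)) for r in regions_of(n,'top')[:3]])
plan(0.459,-0.2495,0.16,84)
E
```

```text
time_s: 15.18
position: [0.6435, 0.0261, 0.1822]
tool_rot: [0.004, -0.022, 1.0, -0.0]
ft_force: [-0.5, 0.5, -0.7]
grip_width: 0.094
gripper_force: 0.0
plate2_c [((0.6494, -0.465, 104.7, 85.2, -46.4), 0.7), ((0.4587, -0.2524, 89.2, 48.6, -5.0), 0.61)]
plate4_c [((0.6224, -0.2484, 64.8, 35.2, 6.9), 0.66)]
board3_c []
t 15.3833 tcp [0.6415 0.0261 0.1753] dp [ 0.1941 -0.2675  0.0156]
tool y at 92.5 turn world -8.5 twist 8.5 j6 -1.6301805043481876
```

```bash
python3 -m jog '[{"grip":0.094,"dp":[0.0194,-0.0268,0],"twist":0},{"grip":0.094,"dp":[0.0194,-0.0268,0],"twist":0},{"grip":0.094,"dp":[0.0194,-0.0268,0],"twist":0},{"grip":0.094,"dp":[0.0194,-0.0268,0],"twist":0},{"grip":0.094,"dp":[0.0194,-0.0268,0],"twist":0},{"grip":0.094,"dp":[0.0194,-0.0268,0.003],"twist":0},{"grip":0.094,"dp":[0.0194,-0.0268,0.003],"twist":0},{"grip":0.094,"dp":[0.0194,-0.0268,0.003],"twist":0},{"grip":0.094,"dp":[0.0194,-0.0268,0.003],"twist":0},{"grip":0.094,"dp":[0.0194,-0.0268,0.003],"twist":0},{"grip":0.094,"dp":[0,0,0],"twist":4.2},{"grip":0.094,"dp":[0,0,0],"twist":4.2}]'
python3 -m jog '[{"grip":0.094,"dp":[0,0,0],"twist":0},{"grip":0.094,"dp":[0,0,0],"twist":0},{"grip":0.094,"dp":[0,0,0],"twist":0}]'
python3 - <<'E'
from h import *
o=wlook('plate2_c',.006,'w5')
if o: plan(*o[0][0][:2],0.0105,90+o[0][0][4])
snap('top')
for n,z in [('plate2_c',.006),('plate4_c',.006),('board3_c',.082)]:
    print(n,[(rect(r['region'],'top',z),round(r['score'],2)) for r in regions_of(n,'top')[:3]])
E
```

```text
time_s: 16.38
position: [0.4582, -0.2512, 0.1601]
tool_rot: [-0.001, 0.055, 0.999, 0.001]
ft_force: [-0.3, -0.2, -0.1]
grip_width: 0.094
gripper_force: 0.0
time_s: 16.63
position: [0.4596, -0.2497, 0.1608]
tool_rot: [-0.0, 0.05, 0.999, 0.0]
ft_force: [0.2, 0.2, 0.3]
grip_width: 0.094
gripper_force: 0.0
plate2_c [((0.4588, -0.2509, 88.9, 47.1, -6.8), 0.94)]
t 16.7333 tcp [ 0.4597 -0.2497  0.161 ] dp [ 0.0007 -0.0014  0.1505]
tool y at 84.2 turn world -1.0 twist 1.0 j6 -2.03695275109521
plate2_c []
plate4_c [((0.6212, -0.251, 64.0, 40.3, -0.7), 0.48)]
board3_c [((0.6415, 0.0262, 115.2, 67.9, 2.0), 0.83)]
```

View pics/w5.png

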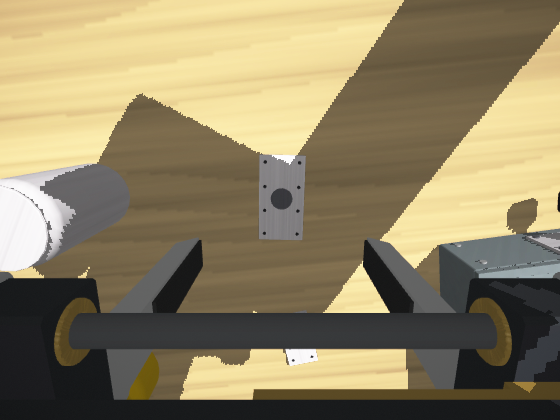

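Plate2 at (282,197) centred; plate4 at (300,355) beneath the gripper; can well clear at left.

```bash
python3 -m jog '[{"grip":0.094,"dp":[0.001,-0.001,0.035],"twist":1},{"grip":0.094,"dp":[0,0,0.035],"twist":0},{"grip":0.094,"dp":[0,0,0.035],"twist":0},{"grip":0.094,"dp":[0,0,0.03],"twist":0},{"grip":0.094,"dp":[0,0,0.015],"twist":0},{"grip":0.06,"dp":[0,0,0],"twist":0},{"grip":0.06,"dp":[0,0,0],"twist":0},{"grip":0.03,"dp":[0,0,0],"twist":0},{"grip":0.03,"dp":[0,0,0],"twist":0},{"grip":0.03,"dp":[0,0,0],"twist":0},{"grip":0.03,"dp":[0,0,0],"twist":0},{"grip":0.03,"dp":[0,0,0],"twist":0}]' 40
python3 -m jog '[{"grip":0.03,"dp":[0,0,0],"twist":0},{"grip":0.03,"dp":[0,0,0],"twist":0},{"grip":0.03,"dp":[0,0,0],"twist":0}]'
```

```text
time_s: 17.93
position: [0.4586, -0.2509, 0.0114]
tool_rot: [0.0, 0.06, 0.998, -0.0]
ft_force: [0.5, -0.2, -0.2]
grip_width: 0.0504
gripper_force: 0.0
time_s: 18.18
position: [0.4586, -0.2509, 0.0114]
tool_rot: [0.0, 0.06, 0.998, -0.0]
ft_force: [-0.5, -0.9, 1.5]
grip_width: 0.0451
gripper_force: 40.0
```

```bash
python3 -m jog '[{"grip":0.03,"dp":[0,0,-0.004],"twist":0},{"grip":0.03,"dp":[0,0,-0.01],"twist":0},{"grip":0.03,"dp":[0,0,-0.03],"twist":0},{"grip":0.03,"dp":[0,0,-0.03],"twist":0},{"grip":0.03,"dp":[0,0,-0.03],"twist":0},{"grip":0.03,"dp":[0,0,-0.03],"twist":0},{"grip":0.03,"dp":[0,0,-0.03],"twist":0},{"grip":0.03,"dp":[0,0,0],"twist":0},{"grip":0.03,"dp":[0,0,0],"twist":-4.7},{"grip":0.03,"dp":[0,0,0],"twist":-4.7},{"grip":0.03,"dp":[0,0,0],"twist":0},{"grip":0.03,"dp":[0,0,0],"twist":0}]'
python3 - <<'E'
from h import *
plan(0.6415,0.026,0.19,92.5)
E
```

```text
time_s: 19.18
position: [0.4584, -0.2508, 0.1753]
tool_rot: [-0.0, -0.02, 1.0, 0.0]
ft_force: [0.0, -0.2, -0.7]
grip_width: 0.0449
gripper_force: 40.0
t 19.1833 tcp [ 0.4584 -0.2508  0.1753] dp [-0.1942  0.2692 -0.0147]
tool y at 92.3 turn world 0.2 twist -0.2 j6 -2.1821193874786258
```

```bash
python3 -m jog '[{"grip":0.03,"dp":[-0.0194,0.0269,-0.004],"twist":0},{"grip":0.03,"dp":[-0.0194,0.0269,-0.004],"twist":0},{"grip":0.03,"dp":[-0.0194,0.0269,-0.004],"twist":0},{"grip":0.03,"dp":[-0.0194,0.0269,-0.003],"twist":0},{"grip":0.03,"dp":[-0.0194,0.0269,0],"twist":0},{"grip":0.03,"dp":[-0.0194,0.0269,0],"twist":0},{"grip":0.03,"dp":[-0.0194,0.0269,0],"twist":0},{"grip":0.03,"dp":[-0.0194,0.0269,0],"twist":0},{"grip":0.03,"dp":[-0.0194,0.0269,0],"twist":0},{"grip":0.03,"dp":[-0.0194,0.0269,0],"twist":0},{"grip":0.03,"dp":[0,0,0],"twist":0},{"grip":0.03,"dp":[0,0,0],"twist":0}]'
python3 -m jog '[{"grip":0.03,"dp":[0,0,0],"twist":0},{"grip":0.03,"dp":[0,0,0],"twist":0}]'
python3 - <<'E'
from h import *
snap('wrist','w6')
plan(0.6415,0.026,0.0945,92.5)
E
```

```text
time_s: 20.18
position: [0.6409, 0.0275, 0.1894]
tool_rot: [-0.001, -0.021, 1.0, -0.0]
ft_force: [0.6, -0.7, -1.0]
grip_width: 0.0445
gripper_force: 40.0
time_s: 20.35
position: [0.6404, 0.0252, 0.1903]
tool_rot: [-0.0, -0.02, 1.0, -0.0]
ft_force: [-0.2, -0.2, -1.1]
grip_width: 0.0449
gripper_force: 40.0
t 20.4 tcp [0.6405 0.0252 0.1904] dp [-0.0011  0.0008  0.0959]
tool y at 92.3 turn world 0.2 twist -0.2 j6 -1.6294934474760219
```

View pics/w6.png

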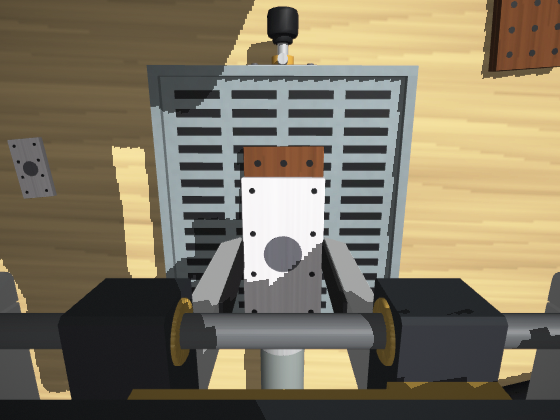

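Plate2 held level and square over the board at (283,235); plate4 at (32,167).

```bash
python3 -m jog '[{"grip":0.03,"dp":[-0.001,0.001,0.025],"twist":0},{"grip":0.03,"dp":[0,0,0.03],"twist":0},{"grip":0.03,"dp":[0,0,0.025],"twist":0},{"grip":0.03,"dp":[0,0,0.01],"twist":0},{"grip":0.03,"dp":[0,0,0.0045],"twist":0},{"grip":0.03,"dp":[0,0,0],"twist":0},{"grip":0.03,"dp":[0,0,0],"twist":0},{"grip":0.03,"dp":[0,0,0],"twist":0},{"grip":0.03,"dp":[0,0,0],"twist":0},{"grip":0.03,"dp":[0,0,0],"twist":0}]'
```

```text
time_s: 21.23
position: [0.6421, 0.0272, 0.0967]
tool_rot: [0.001, -0.021, 1.0, -0.0]
ft_force: [0.6, -0.2, -0.6]
grip_width: 0.0446
gripper_force: 40.0
```

```bash
python3 -m jog '[{"grip":0.03,"dp":[0,0,0.001],"twist":0},{"grip":0.03,"dp":[0,0,0.0008],"twist":0},{"grip":0.03,"dp":[0,0,0],"twist":0},{"grip":0.03,"dp":[0,0,0],"twist":0},{"grip":0.03,"dp":[0,0,0],"twist":0},{"grip":0.03,"dp":[0,0,0],"twist":0}]'
```

```text
time_s: 21.73
position: [0.6417, 0.0272, 0.094]
tool_rot: [0.0, -0.021, 1.0, -0.0]
ft_force: [-0.0, 0.7, -0.9]
grip_width: 0.0444
gripper_force: 40.0
```

```bash
python3 -m jog '[{"grip":0.03,"dp":[0,0,0.0004],"twist":0},{"grip":0.03,"dp":[0,0,0],"twist":0},{"grip":0.05,"dp":[0,0,0],"twist":0},{"grip":0.06,"dp":[0,0,0],"twist":0},{"grip":0.06,"dp":[0,0,0],"twist":0},{"grip":0.06,"dp":[0,0,0],"twist":0},{"grip":0.06,"dp":[0,0,-0.01],"twist":0},{"grip":0.094,"dp":[0,0,-0.02],"twist":0},{"grip":0.094,"dp":[0,0,-0.03],"twist":0},{"grip":0.094,"dp":[0,0,-0.025],"twist":0},{"grip":0.094,"dp":[0,0,0],"twist":0},{"grip":0.094,"dp":[0,0,0],"twist":0}]'
python3 - <<'E'
from h import *
plan(0.444,0.259,0.16,96.4)
E
```

```text
time_s: 22.73
position: [0.6423, 0.0272, 0.1806]
tool_rot: [0.002, -0.022, 1.0, -0.0]
ft_force: [0.3, -0.4, -0.4]
grip_width: 0.0904
gripper_force: 0.0
t 22.7333 tcp [0.6423 0.0272 0.1806] dp [0.1882 0.2401 0.0199]
tool y at 92.5 turn world 3.9 twist -3.9 j6 -1.628403158097692
```

```bash
python3 -m jog '[{"grip":0.094,"dp":[0.0209,0.0267,0],"twist":0},{"grip":0.094,"dp":[0.0209,0.0267,0],"twist":0},{"grip":0.094,"dp":[0.0209,0.0267,0],"twist":0},{"grip":0.094,"dp":[0.0209,0.0267,0],"twist":0},{"grip":0.094,"dp":[0.0209,0.0267,0.004],"twist":0},{"grip":0.094,"dp":[0.0209,0.0267,0.004],"twist":0},{"grip":0.094,"dp":[0.0209,0.0267,0.004],"twist":0},{"grip":0.094,"dp":[0.0209,0.0267,0.004],"twist":0},{"grip":0.094,"dp":[0.0209,0.0267,0.004],"twist":0},{"grip":0.094,"dp":[0,0,0],"twist":-3.9},{"grip":0.094,"dp":[0,0,0],"twist":0},{"grip":0.094,"dp":[0,0,0],"twist":0}]'
python3 -m jog '[{"grip":0.094,"dp":[0,0,0],"twist":0},{"grip":0.094,"dp":[0,0,0],"twist":0}]'
python3 - <<'E'
from h import *
o=wlook('board2_c',.012,'w7')
if o: plan(*o[0][0][:2],0.0155,90+o[0][0][4])
snap('top')
for n,z in [('plate2_c',.088),('plate4_c',.006)]:
    print(n,[(rect(r['region'],'top',z),round(r['score'],2)) for r in regions_of(n,'top')[:3]])
E
```

```text
time_s: 23.73
position: [0.4433, 0.259, 0.158]
tool_rot: [-0.0, -0.055, 0.998, -0.0]
ft_force: [0.9, 0.0, -0.6]
grip_width: 0.094
gripper_force: 0.0
time_s: 23.9
position: [0.4439, 0.2585, 0.1583]
tool_rot: [-0.0, -0.054, 0.999, -0.0]
ft_force: [0.5, 0.2, 0.2]
grip_width: 0.0939
gripper_force: 0.0
board2_c [((0.4448, 0.2589, 116.3, 69.2, 6.0), 0.9)]
t 24.0 tcp [0.4439 0.2587 0.1585] dp [-1.00e-03  1.00e-04  1.43e-01]
tool y at 96.3 turn world -0.3 twist 0.3 j6 -1.2236171813728418
plate2_c []
plate4_c [((0.6225, -0.2487, 62.3, 32.5, 4.0), 0.54)]
```

```bash
python3 -m jog '[{"grip":0.094,"dp":[-0.001,0,0.035],"twist":0},{"grip":0.094,"dp":[0,0,0.035],"twist":0},{"grip":0.094,"dp":[0,0,0.035],"twist":0},{"grip":0.094,"dp":[0,0,0.025],"twist":0},{"grip":0.094,"dp":[0,0,0.0135],"twist":0},{"grip":0.094,"dp":[0,0,0],"twist":0},{"grip":0.094,"dp":[0,0,0],"twist":0},{"grip":0.05,"dp":[0,0,0],"twist":0},{"grip":0.05,"dp":[0,0,0],"twist":0},{"grip":0.05,"dp":[0,0,0],"twist":0},{"grip":0.05,"dp":[0,0,0],"twist":0},{"grip":0.05,"dp":[0,0,0],"twist":0}]' 25
python3 -m jog '[{"grip":0.05,"dp":[0,0,0],"twist":0},{"grip":0.05,"dp":[0,0,0],"twist":0},{"grip":0.05,"dp":[0,0,0],"twist":0}]'
```

```text
time_s: 25.15
position: [0.4448, 0.2595, 0.0157]
tool_rot: [0.0, -0.056, 0.998, 0.0]
ft_force: [-1.3, -0.9, 4.4]
grip_width: 0.0674
gripper_force: 25.0
time_s: 25.4
position: [0.4448, 0.2595, 0.0157]
tool_rot: [0.0, -0.056, 0.998, 0.0]
ft_force: [-1.8, -1.4, 6.4]
grip_width: 0.0671
gripper_force: 25.0
```

```bash
python3 -m jog '[{"grip":0.05,"dp":[0,0,-0.004],"twist":0},{"grip":0.05,"dp":[0,0,-0.01],"twist":0},{"grip":0.05,"dp":[0,0,-0.03],"twist":0},{"grip":0.05,"dp":[0,0,-0.03],"twist":0},{"grip":0.05,"dp":[0,0,-0.03],"twist":0},{"grip":0.05,"dp":[0,0,-0.03],"twist":0},{"grip":0.05,"dp":[0,0,-0.026],"twist":0},{"grip":0.05,"dp":[0,0,0],"twist":0},{"grip":0.05,"dp":[0,0,0],"twist":0},{"grip":0.05,"dp":[0,0,0],"twist":3.8},{"grip":0.05,"dp":[0,0,0],"twist":0}]'
python3 - <<'E'
from h import *
plan(0.6415,0.0265,0.19,92.5)
E
```

```text
time_s: 26.32
position: [0.444, 0.2591, 0.1742]
tool_rot: [-0.001, -0.021, 1.0, -0.0]
ft_force: [0.7, -0.4, -0.8]
grip_width: 0.0675
gripper_force: 25.0
t 26.3167 tcp [0.444  0.2591 0.1742] dp [-0.1877 -0.2406 -0.016 ]
tool y at 92.4 turn world 0.1 twist -0.1 j6 -1.1555112477047904
```

```bash
python3 - <<'E'
from h import *
for cam in ['top','scene']:
    snap(cam); print(cam,[(np.round(r['position'],4).tolist(),round(r['score'],2)) for r in pinpoint('plate2_c',cam)[:3]],[(rect(r['region'],cam,.088),round(r['score'],2)) for r in regions_of('plate2_c',cam)[:3]])
E
python3 -m jog '[{"grip":0.05,"dp":[-0.0208,-0.0267,-0.004],"twist":0},{"grip":0.05,"dp":[-0.0208,-0.0267,-0.004],"twist":0},{"grip":0.05,"dp":[-0.0208,-0.0267,-0.004],"twist":0},{"grip":0.05,"dp":[-0.0208,-0.0267,-0.004],"twist":0},{"grip":0.05,"dp":[0,0,0],"twist":0},{"grip":0.05,"dp":[0,0,0],"twist":0}]'
python3 - <<'E'
from h import *
wlook('plate2_c',.088,'w8')
wlook('board1_c',.006)
E
```

```text
top [([0.6472, 0.0272, 0.0824], 0.84)] [((0.6406, 0.0274, 88.4, 45.9, 2.2), 0.9)]
scene [] []
time_s: 27.12
position: [0.5329, 0.1553, 0.1907]
tool_rot: [-0.0, -0.021, 1.0, -0.0]
ft_force: [-0.6, -0.6, -1.0]
grip_width: 0.0674
gripper_force: 25.0
plate2_c [((0.6015, 0.0315, 45.4, 35.6, 47.5), 0.85), ((0.5551, 0.1563, 149.6, 106.5, 2.5), 0.39)]
board1_c [((0.4447, 0.2577, 116.6, 69.6, 5.5), 0.68), ((0.5816, 0.1587, 192.4, 139.1, 2.7), 0.39)]
```

View pics/w8.png

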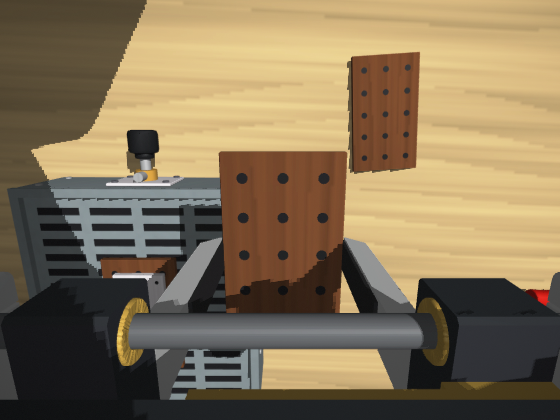

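Pile so far at (140,275) is fine, board2 held at (283,230), board1 stays at (385,112).

```bash
python3 -m jog '[{"grip":0.05,"dp":[-0.0215,-0.0256,0],"twist":0},{"grip":0.05,"dp":[-0.0215,-0.0256,0],"twist":0},{"grip":0.05,"dp":[-0.0215,-0.0256,0],"twist":0},{"grip":0.05,"dp":[-0.0215,-0.0256,0],"twist":0},{"grip":0.05,"dp":[-0.0215,-0.0256,0],"twist":0},{"grip":0.05,"dp":[0,0,0],"twist":0},{"grip":0.05,"dp":[0,0,0],"twist":0},{"grip":0.05,"dp":[0,0,0],"twist":0}]'
python3 - <<'E'
from h import *
plan(0.641,0.0265,0.0985,92.5)
E
```

```text
time_s: 27.98
position: [0.645, 0.0344, 0.1908]
tool_rot: [-0.0, -0.023, 1.0, 0.0]
ft_force: [-0.0, 1.1, -0.2]
grip_width: 0.0673
gripper_force: 25.0
t 27.9833 tcp [0.645  0.0344 0.1908] dp [ 0.0043 -0.0077  0.0923]
tool y at 92.6 turn world -0.1 twist 0.1 j6 -1.6201084220281887
```

```bash
python3 -m jog '[{"grip":0.05,"dp":[0.004,-0.0075,0],"twist":0},{"grip":0.05,"dp":[0,0,0.025],"twist":0},{"grip":0.05,"dp":[0,0,0.03],"twist":0},{"grip":0.05,"dp":[0,0,0.025],"twist":0},{"grip":0.05,"dp":[0,0,0.008],"twist":0},{"grip":0.05,"dp":[0,0,0.004],"twist":0},{"grip":0.05,"dp":[0,0,0],"twist":0},{"grip":0.05,"dp":[0,0,0],"twist":0},{"grip":0.05,"dp":[0,0,0],"twist":0},{"grip":0.05,"dp":[0,0,0],"twist":0},{"grip":0.05,"dp":[0,0,0],"twist":0},{"grip":0.05,"dp":[0,0,0],"twist":0}]'
```

```text
time_s: 28.98
position: [0.642, 0.0256, 0.0996]
tool_rot: [0.0, -0.022, 1.0, -0.0]
ft_force: [0.7, -0.7, 0.2]
grip_width: 0.0676
gripper_force: 25.0
```

```bash
python3 -m jog '[{"grip":0.05,"dp":[0,0,0.0012],"twist":0},{"grip":0.05,"dp":[0,0,0],"twist":0},{"grip":0.05,"dp":[0,0,0],"twist":0},{"grip":0.05,"dp":[0,0,0],"twist":0},{"grip":0.05,"dp":[0,0,0],"twist":0}]'
```

```text
time_s: 29.4
position: [0.6418, 0.0256, 0.0978]
tool_rot: [-0.0, -0.022, 1.0, -0.0]
ft_force: [-0.3, 0.2, -0.2]
grip_width: 0.0672
gripper_force: 25.0
```

```bash
python3 -m jog '[{"grip":0.05,"dp":[0,0,0.0003],"twist":0},{"grip":0.05,"dp":[0,0,0],"twist":0},{"grip":0.075,"dp":[0,0,0],"twist":0},{"grip":0.08,"dp":[0,0,0],"twist":0},{"grip":0.08,"dp":[0,0,0],"twist":0},{"grip":0.09,"dp":[0,0,0],"twist":0},{"grip":0.094,"dp":[0,0,-0.01],"twist":0},{"grip":0.094,"dp":[0,0,-0.03],"twist":0},{"grip":0.094,"dp":[0,0,-0.03],"twist":0},{"grip":0.094,"dp":[0,0,-0.01],"twist":0},{"grip":0.094,"dp":[0,0,0],"twist":0},{"grip":0.094,"dp":[0,0,0],"twist":0}]'
python3 - <<'E'
from h import *
snap('top'); print([(rect(r['region'],'top',.006),round(r['score'],2)) for r in regions_of('plate4_c','top')[:3]])
plan(0.6225,-0.2487,0.15,96.5)
E
```

```text
time_s: 30.4
position: [0.6417, 0.0256, 0.1775]
tool_rot: [0.0, -0.022, 1.0, -0.0]
ft_force: [-0.8, -0.0, -0.0]
grip_width: 0.0939
gripper_force: 0.0
[((0.6239, -0.2481, 64.8, 37.7, 3.0), 0.51)]
t 30.5 tcp [0.6412 0.0256 0.1759] dp [ 0.0309 -0.2732  0.0259]
tool y at 92.6 turn world 3.9 twist -3.9 j6 -1.6326258231651412
```

```bash
python3 -m jog '[{"grip":0.094,"dp":[0.0039,-0.0342,0],"twist":0},{"grip":0.094,"dp":[0.0039,-0.0342,0],"twist":0},{"grip":0.094,"dp":[0.0039,-0.0342,0],"twist":0},{"grip":0.094,"dp":[0.0039,-0.0342,0],"twist":0},{"grip":0.094,"dp":[0.0039,-0.0342,0.006],"twist":0},{"grip":0.094,"dp":[0.0039,-0.0342,0.007],"twist":0},{"grip":0.094,"dp":[0.0039,-0.0342,0.007],"twist":0},{"grip":0.094,"dp":[0.0039,-0.0342,0.007],"twist":0},{"grip":0.094,"dp":[0,0,0],"twist":-3.9},{"grip":0.094,"dp":[0,0,0],"twist":0},{"grip":0.094,"dp":[0,0,0],"twist":0},{"grip":0.094,"dp":[0,0,0],"twist":0}]'
python3 - <<'E'
from h import *
o=wlook('plate4_c',.006,'w9')
if o: plan(*o[0][0][:2],0.0105,90+o[0][0][4])
snap('top')
for n,z in [('board3_c',.094)]:
    print(n,[(rect(r['region'],'top',z),round(r['score'],2)) for r in regions_of(n,'top')[:3]])
E
```

```text
time_s: 31.5
position: [0.623, -0.2481, 0.1501]
tool_rot: [-0.0, -0.056, 0.998, 0.0]
ft_force: [-0.1, 0.0, -0.5]
grip_width: 0.0937
gripper_force: 0.0
plate4_c [((0.6234, -0.2496, 66.1, 35.2, 7.1), 0.62)]
t 31.6 tcp [ 0.6232 -0.248   0.1506] dp [-1.000e-04 -1.600e-03  1.401e-01]
tool y at 96.5 turn world 0.6 twist -0.6 j6 -2.1171922762227333
board3_c []
```

View pics/w9.png

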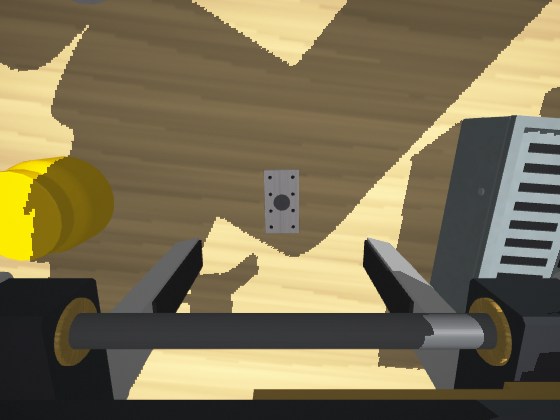

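The small plate at (282,202) measures 66×35, so plate4 (plate3 absent); tub and box clear.

```bash
python3 -m jog '[{"grip":0.094,"dp":[0,-0.0016,0.035],"twist":-0.6},{"grip":0.094,"dp":[0,0,0.035],"twist":0},{"grip":0.094,"dp":[0,0,0.035],"twist":0},{"grip":0.094,"dp":[0,0,0.023],"twist":0},{"grip":0.094,"dp":[0,0,0.0125],"twist":0},{"grip":0.06,"dp":[0,0,0],"twist":0},{"grip":0.05,"dp":[0,0,0],"twist":0},{"grip":0.02,"dp":[0,0,0],"twist":0},{"grip":0.02,"dp":[0,0,0],"twist":0},{"grip":0.02,"dp":[0,0,0],"twist":0},{"grip":0.02,"dp":[0,0,0],"twist":0},{"grip":0.02,"dp":[0,0,0],"twist":0}]' 40
python3 -m jog '[{"grip":0.02,"dp":[0,0,0],"twist":0},{"grip":0.02,"dp":[0,0,0],"twist":0},{"grip":0.02,"dp":[0,0,0],"twist":0},{"grip":0.02,"dp":[0,0,0],"twist":0}]'
```

```text
time_s: 32.7
position: [0.6231, -0.2507, 0.0102]
tool_rot: [0.0, -0.062, 0.998, -0.0]
ft_force: [-0.1, 0.3, -0.3]
grip_width: 0.0506
gripper_force: 0.0
time_s: 33.03
position: [0.6231, -0.2507, 0.01]
tool_rot: [-0.0, -0.062, 0.998, 0.0]
ft_force: [-0.4, -0.0, 0.8]
grip_width: 0.033
gripper_force: 40.0
```

```bash
python3 -m jog '[{"grip":0.02,"dp":[0,0,-0.004],"twist":0},{"grip":0.02,"dp":[0,0,-0.016],"twist":0},{"grip":0.02,"dp":[0,0,-0.03],"twist":0},{"grip":0.02,"dp":[0,0,-0.03],"twist":0},{"grip":0.02,"dp":[0,0,-0.03],"twist":0},{"grip":0.02,"dp":[0,0,-0.035],"twist":0},{"grip":0.02,"dp":[0,0,-0.035],"twist":0},{"grip":0.02,"dp":[0,0,0],"twist":4.6},{"grip":0.02,"dp":[0,0,0],"twist":0},{"grip":0.02,"dp":[0,0,0],"twist":0},{"grip":0.02,"dp":[0,0,0],"twist":0}]'
python3 - <<'E'
from h import *
plan(0.6415,0.026,0.19,92.5)
snap('top')
for n,z in [('board3_c',.094),('plate4_c',.19)]:
    print(n,[(rect(r['region'],'top',z),round(r['score'],2)) for r in regions_of(n,'top')[:3]])
E
```

```text
time_s: 33.95
position: [0.6226, -0.2505, 0.1885]
tool_rot: [-0.001, -0.023, 1.0, 0.001]
ft_force: [0.3, 0.4, 0.0]
grip_width: 0.0332
gripper_force: 40.0
t 33.95 tcp [ 0.6226 -0.2505  0.1885] dp [-0.0314  0.2754 -0.0012]
tool y at 92.6 turn world -0.1 twist 0.1 j6 -2.0530137335128003
board3_c [((0.6313, 0.4707, 107.4, 21.8, 89.3), 0.25)]
plate4_c [((0.4346, 0.2273, 101.4, 61.0, 6.0), 0.51)]
```

```bash
python3 -m jog '[{"grip":0.02,"dp":[-0.0039,0.0344,0],"twist":0},{"grip":0.02,"dp":[-0.0039,0.0344,0],"twist":0},{"grip":0.02,"dp":[-0.0039,0.0344,0],"twist":0},{"grip":0.02,"dp":[-0.0039,0.0344,0],"twist":0},{"grip":0.02,"dp":[-0.0039,0.0344,0],"twist":0},{"grip":0.02,"dp":[-0.0039,0.0344,0],"twist":0},{"grip":0.02,"dp":[-0.0039,0.0344,0],"twist":0},{"grip":0.02,"dp":[-0.0039,0.0344,0],"twist":0},{"grip":0.02,"dp":[0,0,0],"twist":0},{"grip":0.02,"dp":[0,0,0],"twist":0},{"grip":0.02,"dp":[0,0,0],"twist":0},{"grip":0.02,"dp":[0,0,0],"twist":0}]'
python3 - <<'E'
from h import *
snap('wrist','w10')
plan(0.6415,0.026,0.105,92.5)
E
```

```text
time_s: 35.1
position: [0.6424, 0.0244, 0.1898]
tool_rot: [-0.0, -0.021, 1.0, -0.0]
ft_force: [-0.5, -1.0, -0.6]
grip_width: 0.0331
gripper_force: 40.0
t 35.15 tcp [0.6424 0.0243 0.1898] dp [0.0008 0.0018 0.0848]
tool y at 92.4 turn world 0.1 twist -0.1 j6 -1.631546059914326
```

View pics/w10.png

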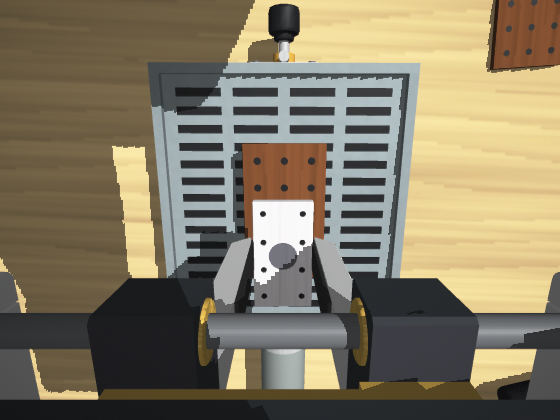

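Plate4 held level at (283,252), square over the top board at (284,190).

```bash
python3 -m jog '[{"grip":0.02,"dp":[0.001,0.0018,0.02],"twist":0},{"grip":0.02,"dp":[0,0,0.025],"twist":0},{"grip":0.02,"dp":[0,0,0.025],"twist":0},{"grip":0.02,"dp":[0,0,0.01],"twist":0},{"grip":0.02,"dp":[0,0,0.0045],"twist":0},{"grip":0.02,"dp":[0,0,0],"twist":0},{"grip":0.02,"dp":[0,0,0],"twist":0},{"grip":0.02,"dp":[0,0,0],"twist":0},{"grip":0.02,"dp":[0,0,0],"twist":0},{"grip":0.02,"dp":[0,0,0],"twist":0},{"grip":0.02,"dp":[0,0,0],"twist":0},{"grip":0.02,"dp":[0,0,0],"twist":0}]'
```

```text
time_s: 36.15
position: [0.6414, 0.0274, 0.1058]
tool_rot: [0.0, -0.022, 1.0, 0.0]
ft_force: [-0.4, 0.5, -0.1]
grip_width: 0.0331
gripper_force: 40.0
```

```bash
python3 -m jog '[{"grip":0.02,"dp":[0,0,0.0008],"twist":0},{"grip":0.02,"dp":[0,0,0],"twist":0},{"grip":0.02,"dp":[0,0,0],"twist":0},{"grip":0.02,"dp":[0,0,0],"twist":0},{"grip":0.02,"dp":[0,0,0],"twist":0}]'
```

```text
time_s: 36.57
position: [0.6413, 0.0273, 0.1047]
tool_rot: [-0.0, -0.021, 1.0, 0.0]
ft_force: [-0.2, -0.3, 0.9]
grip_width: 0.0329
gripper_force: 40.0
```

```bash
python3 -m jog '[{"grip":0.02,"dp":[0,0,0.0005],"twist":0},{"grip":0.02,"dp":[0,0,0],"twist":0},{"grip":0.04,"dp":[0,0,0],"twist":0},{"grip":0.05,"dp":[0,0,0],"twist":0},{"grip":0.05,"dp":[0,0,0],"twist":0},{"grip":0.05,"dp":[0,0,0],"twist":0},{"grip":0.05,"dp":[0,0,-0.01],"twist":0},{"grip":0.06,"dp":[0,0,-0.03],"twist":0},{"grip":0.06,"dp":[0,0,-0.03],"twist":0},{"grip":0.06,"dp":[0,0,-0.015],"twist":0},{"grip":0.06,"dp":[0,0,0],"twist":0},{"grip":0.06,"dp":[0,0,0],"twist":0}]'
python3 - <<'E'
from h import *
plan(0.4,0.0158,0.19,92.5)
E
```

```text
time_s: 37.57
position: [0.6415, 0.0274, 0.1903]
tool_rot: [0.001, -0.021, 1.0, -0.0]
ft_force: [-0.2, 0.0, -2.1]
grip_width: 0.0604
gripper_force: 0.0
t 37.5667 tcp [0.6415 0.0274 0.1903] dp [ 2.418e-01 -1.200e-03 -1.000e-04]
tool y at 92.5 turn world 0.0 twist -0.0 j6 -1.628218070427755
```

```bash
python3 -m jog '[{"grip":0.06,"dp":[0.032,0,0],"twist":0},{"grip":0.06,"dp":[0.032,0,0],"twist":0},{"grip":0.06,"dp":[0.032,0,0],"twist":0},{"grip":0.06,"dp":[0.032,0,0],"twist":0},{"grip":0.06,"dp":[0.032,0,0],"twist":0},{"grip":0.06,"dp":[0,0,0],"twist":0},{"grip":0.06,"dp":[0,0,0],"twist":0},{"grip":0.06,"dp":[0,0,0],"twist":0},{"grip":0.06,"dp":[0,0,0],"twist":0}]'
python3 - <<'E'
from h import *
im=snap('top'); cv2.imwrite('pics/t11.png',cv2.resize(im[110:260,200:350,::-1],(600,600),interpolation=cv2.INTER_CUBIC))
for n,z in [('plate4_c',.1),('board2_c',.094),('plate2_c',.088)]:
    print(n,[(rect(r['region'],'top',z),round(r['score'],2)) for r in regions_of(n,'top')[:3]])
c=camera_params('wrist'); snap('wrist','w11')
for n in ['damper_knob']:
    print(n,[(np.round(r['position'],4).tolist(),round(r['score'],2)) for r in pinpoint(n,'wrist')[:2]],[(rect(r['region'],'wrist',.05,c),round(r['score'],2)) for r in regions_of(n,'wrist')[:2]])
plan(0.482,0.0197,0.038,92.5)
E
```

```text
time_s: 38.32
position: [0.4821, 0.0205, 0.1888]
tool_rot: [-0.0, -0.021, 1.0, 0.0]
ft_force: [0.9, 0.3, -0.3]
grip_width: 0.0603
gripper_force: 0.0
plate4_c [((0.6401, 0.0263, 57.4, 32.3, -0.6), 0.81)]
board2_c [((0.6387, 0.0263, 112.5, 65.1, -0.5), 0.7), ((0.6324, -0.4377, 94.6, 78.3, -46.8), 0.38)]
plate2_c []
damper_knob [([0.4802, 0.0177, 0.0407], 0.75)] [((0.4859, 0.0189, 38.9, 27.0, 1.8), 0.78)]
t 38.6667 tcp [0.4816 0.0205 0.1891] dp [-0.0004 -0.0008  0.1511]
tool y at 92.5 turn world 0.0 twist -0.0 j6 -1.6473295844736189
```

View pics/t11.png

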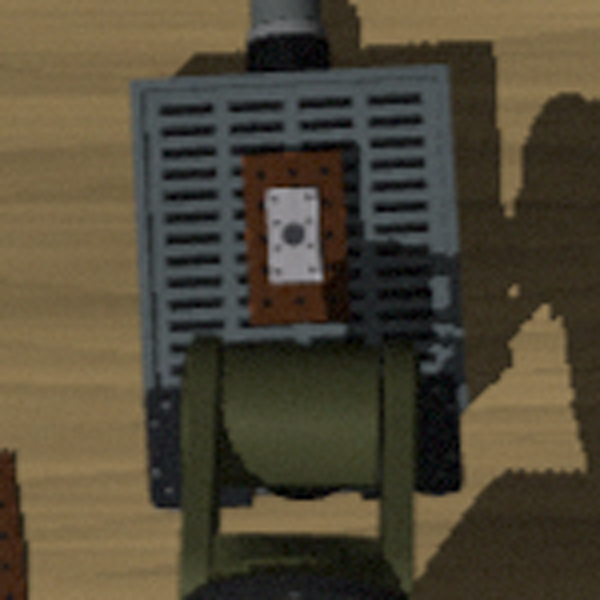

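View pics/w11.png

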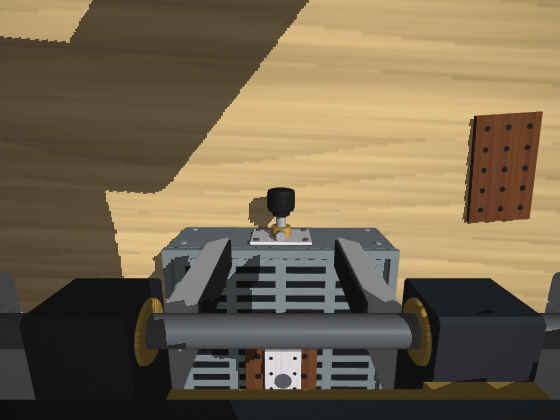

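Pile stands square mid-grille (t11: plate4 at (292,235) on board (295,238)); wrist view shows the knob at (281,202), centred between fingers.

```bash
python3 -m jog '[{"grip":0.06,"dp":[0,-0.0005,0.035],"twist":0},{"grip":0.06,"dp":[0,0,0.035],"twist":0},{"grip":0.06,"dp":[0,0,0.035],"twist":0},{"grip":0.06,"dp":[0,0,0.03],"twist":0},{"grip":0.06,"dp":[0,0,0.018],"twist":0},{"grip":0.06,"dp":[0,0,0],"twist":0},{"grip":0.06,"dp":[0,0,0],"twist":0},{"grip":0.01,"dp":[0,0,0],"twist":0},{"grip":0.01,"dp":[0,0,0],"twist":0},{"grip":0.01,"dp":[0,0,0],"twist":0},{"grip":0.01,"dp":[0,0,0],"twist":0},{"grip":0.01,"dp":[0,0,0],"twist":0}]' 50
python3 -m jog '[{"grip":0.01,"dp":[0,0,0],"twist":0},{"grip":0.01,"dp":[0,0,0],"twist":0},{"grip":0.01,"dp":[0,0,0],"twist":0},{"grip":0.01,"dp":[0,0,0],"twist":0}]'
```

```text
time_s: 39.67
position: [0.4818, 0.0199, 0.0368]
tool_rot: [0.001, -0.022, 1.0, -0.0]
ft_force: [0.0, -8.9, -0.1]
grip_width: 0.0302
gripper_force: 5.0
time_s: 40.0
position: [0.4826, 0.0188, 0.0369]
tool_rot: [0.001, -0.022, 1.0, -0.001]
ft_force: [4.9, -10.9, -1.4]
grip_width: 0.0269
gripper_force: 50.0
```

```bash
python3 -m jog '[{"grip":0.01,"dp":[0.004,0,0],"twist":0},{"grip":0.01,"dp":[0.004,0,0],"twist":0},{"grip":0.01,"dp":[0.004,0,0],"twist":0},{"grip":0.01,"dp":[0.004,0,0],"twist":0},{"grip":0.01,"dp":[0.003,0,0],"twist":0},{"grip":0.01,"dp":[0,0,0],"twist":0},{"grip":0.01,"dp":[0,0,0],"twist":0},{"grip":0.01,"dp":[0,0,0],"twist":0},{"grip":0.01,"dp":[0,0,0],"twist":0}]'
```

```text
time_s: 40.75
position: [0.4627, 0.018, 0.0368]
tool_rot: [0.0, -0.022, 1.0, -0.001]
ft_force: [-2.3, -11.9, 4.4]
grip_width: 0.0269
gripper_force: 50.0
```

```bash
python3 -m jog '[{"grip":0.04,"dp":[0,0,0],"twist":0},{"grip":0.05,"dp":[0,0,0],"twist":0},{"grip":0.06,"dp":[0,0,0],"twist":0},{"grip":0.06,"dp":[0,0,0],"twist":0},{"grip":0.06,"dp":[0,0,0],"twist":0},{"grip":0.06,"dp":[0,0,-0.02],"twist":0},{"grip":0.06,"dp":[0,0,-0.03],"twist":0},{"grip":0.06,"dp":[0,0,-0.035],"twist":0},{"grip":0.06,"dp":[0,0,-0.035],"twist":0},{"grip":0.06,"dp":[0,0,-0.032],"twist":0},{"grip":0.06,"dp":[0,0,0],"twist":0},{"grip":0.06,"dp":[0,0,0],"twist":0}]'
python3 -m jog '[{"grip":0.06,"dp":[0.02,0,-0.01],"twist":0},{"grip":0.06,"dp":[0.02,0,-0.01],"twist":0},{"grip":0.06,"dp":[0.02,0,-0.01],"twist":0},{"grip":0.06,"dp":[0,0,0],"twist":0},{"grip":0.06,"dp":[0,0,0],"twist":0}]'
python3 - <<'E'
from h import *
c=camera_params('wrist'); snap('wrist','w12')
print([(np.round(r['position'],4).tolist(),round(r['score'],2)) for r in pinpoint('damper_knob','wrist')[:2]],[(rect(r['region'],'wrist',.05,c),round(r['score'],2)) for r in regions_of('damper_knob','wrist')[:2]])
for cam in ['scene','top']:
    snap(cam); print(cam,[(np.round(r['position'],4).tolist(),round(r['score'],2)) for r in pinpoint('damper_knob',cam)[:1]])
for n,z in [('plate4_c',.1),('board2_c',.094)]:
    print(n,[(rect(r['region'],'top',z),round(r['score'],2)) for r in regions_of(n,'top')[:2]])
print(sense()['ft_force'])
E
```

```text
time_s: 41.75
position: [0.463, 0.0192, 0.1894]
tool_rot: [0.002, -0.022, 1.0, -0.0]
ft_force: [-0.5, 0.5, -0.6]
grip_width: 0.06
gripper_force: 0.0
time_s: 42.17
position: [0.4022, 0.0166, 0.2176]
tool_rot: [-0.0, -0.021, 1.0, 0.0]
ft_force: [0.3, 0.3, -0.4]
grip_width: 0.0602
gripper_force: 0.0
[([0.4645, 0.0163, 0.0425], 0.71)] []
scene [([0.4583, 0.0201, 0.0421], 0.7)]
top [([0.4622, 0.0185, 0.0366], 0.53)]
plate4_c [((0.6406, 0.0276, 63.6, 33.3, 2.9), 0.71)]
board2_c [((0.6408, 0.0255, 116.5, 67.7, 2.8), 0.57)]
[-0.50404773 -0.82982644  0.27021275]
```

View pics/w12.png

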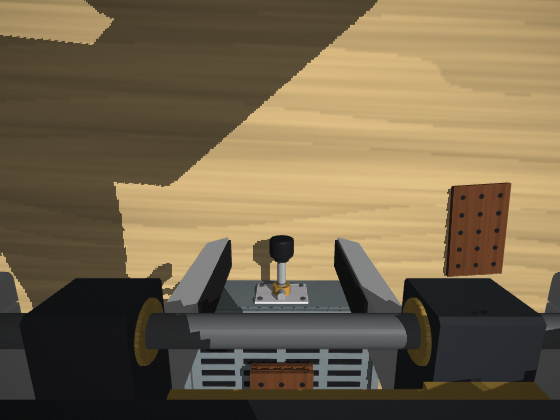

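Knob at (282,248), about 20 mm further out; the pile is unchanged and the spare board is still on the bench.

```bash
python3 -c "from station import *; print(hand_in())"
```

```text
the job is handed in; nothing more can be done
None
```

The job is handed in: plates 1, 2 and 4 (no plate 3 was on the bench) are piled square in the middle of the grille with a board between each, the spare board is off the box, and the camera readings put the damper knob about 20 mm out, at its middle click; the can, tub and screwdriver were not touched.

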